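Lift the tall chimney cake off its spindle with the tongs

TASK

Pick up the steel serving tongs, close their jaws round the outside of the taller of the two coiled ring cakes, and draw it straight up off its upright spindle without touching it by the gripper. Finish while holding it in the tongs, roughly upright and still, well clear above the spindle (its underside at least 4 cm higher than the top of the post). Leave the short cake on its spindle and do not knock the cup, pumpkin or candle about.

Things in the scene. Friction and masses are not known exactly. Their poses are not given: they have to be found in the camera images.
- tongs: steel serving tongs with black rubber thumb pads, 244 mm long, 0.12 kg, lying on edge, so that both arms can be grasped across from above. Frame of the first arm: origin on the underside at mid-length, z up (18 mm high, middle 8 mm above the origin), bow (hinge) at y = +0.104, jaw tips at y = -0.122. The second arm is on the +x side and swings about the bow by tongs_arm = q
- tongs_bow (a point): the hinge point at the bow, mid-height. From it the centre line between the arms runs along the tongs' -y turned by +q/2 about z. Grip across the thumb pads (34 mm long, 14 mm high, grippy), on this line 92 mm from the bow, near the centre of mass; outside width there 41 mm + 92 mm x q (63 mm open). The flat jaw plates, 16 mm high, lie 192 to 226 mm from the bow, middle 209 mm
- tongs_arm (a joint): opening q of the tongs, rad: 0 shut to 0.244 wide open; gap between the jaws = 12 mm + 209 mm x q, so about 0.13 on a 39 mm cake. Sprung open: at the grip point the arms press apart with about 8 N when open, 10 N at 0.13; the surplus of a stronger squeeze, times 0.45, acts on the cake. Partly squeezed (q about 0.2) the spring keeps the tongs firm between the fingers
- tall_cake: the taller wound ring cake (chimney cake): brown dough strand coiled into an upright tube open at both ends, 52 mm high, outside diameter 39 mm, bore 21 mm, about 45 g, firm; threaded on a spindle's post. Origin at the centre of its underside, z along its axis.
- tall_cake_middle (a point): point on the tall cake's axis at mid-height, 26 mm above its underside (56 mm above the worktop while on the spindle): the height to close the jaws at
- short_cake: the shorter wound ring cake (chimney cake): brown dough strand coiled into an upright tube open at both ends, 30 mm high, outside diameter 39 mm, bore 21 mm, about 30 g, firm; threaded on a spindle's post. Origin at the centre of its underside, z along its axis. To be left alone.
- spindle_a: fixed cooling spindle: round steel foot 76 mm across and 9 mm high, wooden collar 34 mm across, steel post 12 mm across. Origin at the centre of the foot's underside, z up along the post. The cake rests on the collar's top, 30 mm above the worktop; the post's top is at 92 mm. The two spindles are alike; either may carry the tall cake.
- spindle_b: fixed cooling spindle: round steel foot 76 mm across and 9 mm high, wooden collar 34 mm across, steel post 12 mm across. Origin at the centre of the foot's underside, z up along the post. The cake rests on the collar's top, 30 mm above the worktop; the post's top is at 92 mm. The two spindles are alike; either may carry the tall cake.
- cup: small orange mug 58 mm across, 56 mm high, standing at the back; origin at the centre of its underside; leave alone
- pumpkin: small ornamental pumpkin 53 mm across, 51 mm high, standing at the back right; origin at the centre of its underside; leave alone
- candle: white battery candle 38 mm across, 49 mm high, standing at the left; origin at the centre of its underside; leave alone
Mind the look-alikes: they are no part of the job. What is shaped like the spindle_a but blue or green is not meant.

How it is judged:
By the outcome, as a careful person would: the job done as asked, in the order asked, and still so for the second after the job is handed in, while the arm keeps its last pose, push and grip.
It also fails if it takes over 42 s, if anything falls off the work surface, if the arm or the gripper's body presses on something with over 40 N, if the wrist force passes 120 N, or if a joint passes its speed limit or range.

ROBOT

A 6-joint arm with a two-finger parallel gripper is mounted at the origin on a cart in front of the work surface, level with it; the furniture and walls round the work are solid. World frame = base frame: x ahead of the robot, y to its left, z up, the work surface at z = 0. Lengths are in m, angles in rad, forces in N, time in s.
With the tool pointing down it reaches from about 0.4 to 0.825 m from the base axis. Payload 7 kg.
Tool frame: the origin (TCP) lies midway between the tips of the shut fingers; the grasp point (between the pads) lies 19 mm behind it; z points along the fingers, y is the line along which they close (so a half turn about z gives the same grasp; the last joint's range is limited). The gripper opens to 88 mm and grips with 3 to 60 N. Pads are 19 mm wide; open, the fingers measure 130 mm over their backs; the gripper's body (78 mm by 193 mm) begins 47 mm behind the grasp point.
Start: joints at [1.075, 0.359, 0.012, 0, -1.224, -0.288], TCP at [0.477, 0.478, 0.227] pointing down, gripper open.
Joint ranges: [-3.07, 3.07], [-1.43, 2.12], [-1.02, 1.25], [-3.03, 1.67], [-3.05, -0], [-3.03, 3.03]. Speed limits (rad/s): [2.39, 2.39, 3.01, 3.14, 3.14, 3.14].

INTERFACE

Orientations are given as [roll, pitch, yaw] about the fixed x, y, z axes, in that order (R = Rz(yaw) Ry(pitch) Rx(roll)).
In Python, from station import telemetry, eyes, ticket, recognise, trace gives the robot as it stands. The module is installed in compiled form; this text tells all that it offers.
- The arm moves only by the tool servo_tool, never from a script. Its argument "series" is a list that holds one entry, the list of rows, each a list of 4 numbers: the shift along the tool's x, y, z in mm, then the turn about the tool's z in rad. In form: [[[x, y, z, roll], ...]]. A call has exactly 10 rows; each row shifts and turns the commanded pose from where the row before left it, along the tool's axes as they then stand; what a row does not reach is not made up. A row lasts 1/12 s, in which the tool goes at most 41.7 mm and 7.16 degrees, less where a joint would pass 70% of its speed; a pose out of reach is approached as far as the arm can. A call is refused whole if a number of a shift passes 41.7 or a number of a turn 0.125, either way. A call with a gripper value outside its range is refused whole. "claw" is the gripper's target within -1 to 1 (shut at 1, half-way at 0, fully open at -1), set as the call begins (left out, the last holds). The fingers move at their own pace and stop on an object; "grip_force" is the grip in N (left out, the last holds). Time passes only in rows, so rows that do not move let the fingers close, or fill a call up. It gives the time, the measured TCP pose, the force, the opening and the grip force at its end, in the units of the state.
- telemetry.get_state(): the state, without advancing time (a new reading comes with each control period).
- eyes.grab_frame(name): name is "scene" or "side" or "wrist"; returns the picture (480x640x3 uint8, red, green, blue); there is no depth.
- eyes.calibration(name): a dict with "mtx" (3x3 intrinsics, pixels), "rvec" (rotation vector, rad) and "tvec" (3), from world to camera coordinates, as OpenCV has them. Camera axes: x right, y down, z forward; pixel columns grow to the right and rows downward; lengths in m; the calibration is good to about 2 mm. A picture is of the moment at which its call begins: read the wrist's pose just before it. calibration takes no time and is no camera call; for the wrist camera it gives the pose at the moment of the call.
- ticket.job_done(): hands the job in; it is judged then, once.
Trained networks look in the newest picture that a camera, given by its name, has taken for a name from the list of things; names that differ only in an ending like _2 or _b are one class to them, and where a whole thing is asked for, a point or a joint stands for the part that bears it (a point fixed in the world has none). Each returns a list of dicts, best first, with "conf" (0 to 1); they miss things now and then, are a little off and sometimes report something else, mostly with a low value. They report only what shows in the picture. A call takes as long as a camera call. They do not tell look-alikes from the thing itself.
- recognise(camera, name): "position" ([x, y, z] in m, in world coordinates, good to about 4 mm: the middle of the surface that is visible of it).
- trace(camera, name): "mask" (480x640 bool, what is visible of it).
The state is a dict: "t": time; "q": joint angles; "qd": joint speeds; "joint_efforts": joint torques, N m; "eef_pos": TCP position; "ee_rot": TCP orientation; "force": force on the tool from outside, world axes, zero at the start; "moment": the same for the moment, N m; "width": finger opening in m; "gripper_force": force on a finger pad.
Only numpy, scipy, OpenCV 4.12 (cv2) and the standard library are available. Lean on these libraries where they do the work, as an engineer would, in place of code of your own. Each camera call takes 0.05 s, during which the arm holds its last target. There are 200 camera calls.

## Working session

There is one attempt and no reset: what is moved stays moved. The work goes in short steps, Python scripts to look and compute and a tool call to move; the robot and the scene stay as the last step left them, time stands still between calls to the robot, and variables do not carry over. Pictures are saved under pics/ and viewed, at most 10 in all, crops included, and the job is handed in when it is done.

Besides the shell and the picture viewer there is one more tool, called after "Emit:" in YAML: its name, and indented under it one key for each argument. servo_tool: Moves the arm, as the interface text tells. Its arguments: {"type":"object","properties":{"series":{"type":"array"},"claw":{"type":"number"},"grip_force":{"type":"number"}},"required":["series"]}

```bash
mkdir -p pics; cat > h.py <<'E'
import numpy as np, cv2
from station import telemetry, eyes, ticket, recognise, trace
def cal(n):
    c=eyes.calibration(n); K=np.array(c["mtx"],float); R=cv2.Rodrigues(np.array(c["rvec"],float))[0]; t=np.array(c["tvec"],float).ravel(); return K,R,t
def ray(n,uv,z):
    K,R,t=cal(n); o=-R.T@t; d=R.T@np.linalg.inv(K)@np.array([uv[0],uv[1],1.]); return o+d*(z-o[2])/d[2]
def proj(n,p):
    K,R,t=cal(n); q=K@(R@np.array(p,float)+t); return q[:2]/q[2]
def save(n,f):
    im=eyes.grab_frame(n); cv2.imwrite('pics/'+f,im[:,:,::-1]); return im
E
python3 - <<'E'
from h import *
s=telemetry.get_state(); print({k:np.round(v,3) for k,v in s.items()})
for c in("scene","side"):
    im=save(c,c+'0.png')
    for n in("tongs","tongs_bow","tall_cake","tall_cake_middle","short_cake","spindle_a","cup","pumpkin","candle"):
        print(c,n,[(np.round(d["position"],3).tolist(),round(d["conf"],2),np.round(proj(c,d["position"])).tolist()) for d in recognise(c,n)])
E
```

```text
{'t': np.float64(0.0), 'q': array([ 1.075,  0.359,  0.011, -0.   , -1.224, -0.288]), 'qd': array([ 0.   , -0.   ,  0.001,  0.001, -0.   ,  0.   ]), 'joint_efforts': array([ 0.0000e+00, -5.8272e+01,  2.9305e+01,  6.9970e+00,  7.0000e-03,
       -0.0000e+00]), 'eef_pos': array([0.476, 0.478, 0.226]), 'ee_rot': array([ 3.14 , -0.   , -0.784]), 'force': array([ 0.192, -0.312,  0.317]), 'moment': array([ 0.024,  0.014, -0.03 ]), 'gripper_force': np.float64(0.0), 'width': np.float64(0.087)}
scene tongs [([0.443, -0.227, 0.01], 0.62, [420.0, 249.0]), ([0.439, 0.37, 0.038], 0.22, [163.0, 337.0])]
scene tongs_bow [([0.446, -0.228, 0.012], 0.93, [420.0, 248.0])]
scene tall_cake [([0.552, 0.212, 0.065], 0.87, [224.0, 262.0])]
scene tall_cake_middle [([0.56, 0.215, 0.065], 0.83, [221.0, 261.0]), ([0.56, 0.212, 0.008], 0.73, [225.0, 283.0])]
scene short_cake []
scene spindle_a [([0.525, -0.394, 0.009], 0.93, [445.0, 217.0]), ([0.533, -0.105, 0.009], 0.79, [355.0, 246.0]), ([0.6, 0.061, 0.01], 0.61, [280.0, 252.0]), ([0.557, 0.213, 0.008], 0.57, [225.0, 284.0])]
scene cup [([0.697, 0.146, 0.041], 0.64, [227.0, 231.0])]
scene pumpkin [([0.68, -0.11, 0.026], 0.5, [324.0, 213.0])]
scene candle [([0.439, 0.366, 0.037], 0.69, [165.0, 336.0])]
side tongs [([0.463, -0.246, 0.008], 0.64, [311.0, 312.0])]
side tongs_bow [([0.464, -0.243, 0.011], 0.67, [311.0, 311.0])]
side tall_cake [([0.564, 0.188, 0.061], 0.64, [302.0, 221.0])]
side tall_cake_middle [([0.563, 0.196, 0.065], 0.77, [301.0, 219.0])]
side short_cake [([0.605, 0.032, 0.046], 0.6, [331.0, 243.0])]
side spindle_a [([0.527, -0.118, 0.006], 0.87, [320.0, 284.0]), ([0.567, 0.19, 0.008], 0.71, [302.0, 236.0]), ([0.525, -0.405, 0.011], 0.6, [363.0, 346.0]), ([0.608, 0.042, 0.007], 0.57, [330.0, 255.0])]
side cup [([0.699, 0.136, 0.039], 0.74, [349.0, 229.0])]
side pumpkin [([0.687, -0.136, 0.029], 0.57, [382.0, 272.0])]
side candle [([0.457, 0.346, 0.027], 0.66, [257.0, 217.0])]
```

View pics/scene0.png

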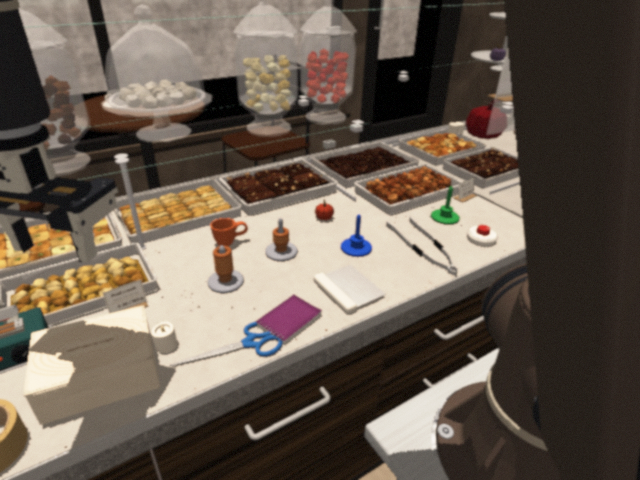

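View pics/side0.png

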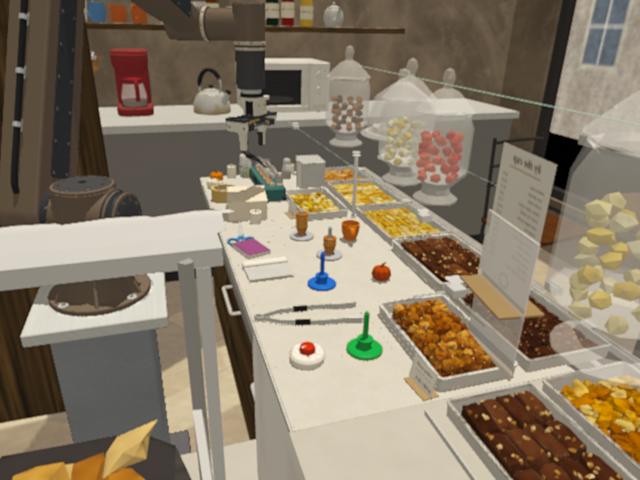

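The scene view shows the tall cake at (223,262) on a grey spindle and the short one at (281,240). The blue (356,245) and green (445,215) spindles are look-alikes. The tongs have their bow at (455,270) and tips near (390,225) and (412,220). The two cameras disagree by about 2 cm, so I'll measure with the masks and then check with the wrist camera.

```bash
python3 - <<'E'
from h import *
for c in("scene","side","wrist"):
    K,R,t=cal(c); print(c,"cam",np.round(-R.T@t,3),"axis",np.round(R[2],3))
for c,pts in(("scene",{"bow":((455,270),.008),"tipL":((389,224),.008),"tipR":((411,219),.008),"foot":((226,281),.005),"post":((221,247),.092),"blue":((356,246),.005)}),
             ("side",{"bow":((256,318),.008),"tipL":((355,305),.008),"tipR":((362,320),.008),"foot":((302,235),.005),"post":((301,207),.092),"blue":((321,283),.005)})):
    for k,(uv,z) in pts.items(): print(c,k,np.round(ray(c,uv,z),3))
s=telemetry.get_state();K,R,t=cal("wrist")
from scipy.spatial.transform import Rotation as Ro
T=Ro.from_euler('xyz',s["ee_rot"]).as_matrix(); print("cam in tool",np.round(T.T@(-R.T@t-s["eef_pos"]),3)); print(np.round(R@T,3),K)
print(np.round(T,2))
E
```

```text
scene cam [-0.146  0.443  0.584] axis [ 0.712 -0.45  -0.539]
side cam [ 0.168 -1.187  0.612] axis [ 0.276  0.87  -0.408]
wrist cam [0.531 0.424 0.385] axis [-0.202  0.201 -0.959]
scene bow [ 0.346 -0.239  0.008]
scene tipL [ 0.572 -0.241  0.008]
scene tipR [ 0.563 -0.308  0.008]
scene foot [0.568 0.206 0.005]
scene post [0.568 0.209 0.092]
scene blue [ 0.537 -0.11   0.005]
side bow [ 0.337 -0.235  0.008]
side tipL [ 0.572 -0.242  0.008]
side tipR [ 0.563 -0.307  0.008]
side foot [0.571 0.207 0.005]
side post [0.572 0.224 0.092]
side blue [ 0.53  -0.111  0.005]
cam in tool [ 0.077 -0.    -0.159]
[[ 0.     1.     0.   ]
 [-0.959  0.    -0.285]
 [-0.285 -0.     0.959]] [[348.18744885   0.         319.2946953 ]
 [  0.         348.18744885 247.24561324]
 [  0.           0.           1.        ]]
[[ 0.71 -0.71  0.  ]
 [-0.71 -0.71 -0.  ]
 [ 0.   -0.   -1.  ]]
```

```bash
cat >> h.py <<'E'
from scipy.spatial.transform import Rotation as Ro
def plan(p,yaw,n=10):
    s=telemetry.get_state(); T=Ro.from_euler('xyz',s["ee_rot"]); d=(np.array(p)-s["eef_pos"])*1000/n
    dy=(yaw-s["ee_rot"][2]+np.pi)%(2*np.pi)-np.pi
    for i in range(n):
        v=T.inv().apply(d); print(np.round(np.r_[v,-dy/n],3).tolist()); T=Ro.from_euler('z',dy/n)*T
E
python3 - <<'E'
from h import *
plan((0.455,0.165,0.226),0.35)
E
```

```text
[20.572, 23.69, 0.057, -0.113]
[17.76, 25.865, 0.057, -0.113]
[14.72, 27.709, 0.057, -0.113]
[11.49, 29.196, 0.057, -0.113]
[8.113, 30.309, 0.057, -0.113]
[4.632, 31.032, 0.057, -0.113]
[1.092, 31.357, 0.056, -0.113]
[-2.463, 31.279, 0.056, -0.113]
[-5.986, 30.799, 0.056, -0.113]
[-9.432, 29.924, 0.056, -0.113]
```

Emit:
servo_tool:
  series:
    - [[20.5, 23.7, 0, -0.113], [17.8, 25.9, 0, -0.113], [14.7, 27.7, 0, -0.113], [11.5, 29.2, 0, -0.113], [8.1, 30.3, 0, -0.113], [4.6, 31, 0, -0.113], [1.1, 31.4, 0, -0.113], [-2.5, 31.3, 0, -0.113], [-6, 30.8, 0, -0.113], [-9.4, 29.9, 0, -0.113]]
  claw: -1
  grip_force: 20

```text
t: 1.83
eef_pos: [0.454, 0.1637, 0.2268]
ee_rot: [-3.141, -0.001, 0.352]
force: [0.5, 0.2, -0.7]
width: 0.0876
gripper_force: 0.0
```

```bash
python3 - <<'E'
from h import *
s=telemetry.get_state(); print(s["t"],s["eef_pos"],s["ee_rot"],s["q"],np.abs(s["qd"]).max())
im=save("wrist","w1.png")
for n in("tall_cake","short_cake","tall_cake_middle","spindle_a"):
    print(n,[(np.round(d["position"],3).tolist(),round(d["conf"],2)) for d in recognise("wrist",n)])
print(proj("wrist",(0.57,0.207,0.092)),proj("wrist",(0.57,0.207,0.009)))
E
```

```text
1.8333 [0.45397973 0.16366442 0.22682757] [-3.14134979e+00 -6.48175359e-04  3.52105568e-01] [ 7.54766325e-01  3.66205265e-02 -3.97828140e-01  3.36953667e-05
 -1.13565615e+00  1.16812146e+00] 1.8980646661120426
tall_cake [([0.568, 0.202, 0.08], 0.95)]
short_cake [([0.607, 0.056, 0.06], 0.73)]
tall_cake_middle [([0.574, 0.212, 0.083], 0.59), ([0.608, 0.059, 0.056], 0.37)]
spindle_a [([0.531, -0.106, 0.007], 0.7), ([0.565, 0.2, 0.007], 0.69), ([0.604, 0.063, 0.009], 0.68)]
[319.7653964   82.61862729] [319.64888056  96.65507994]
```

View pics/w1.png

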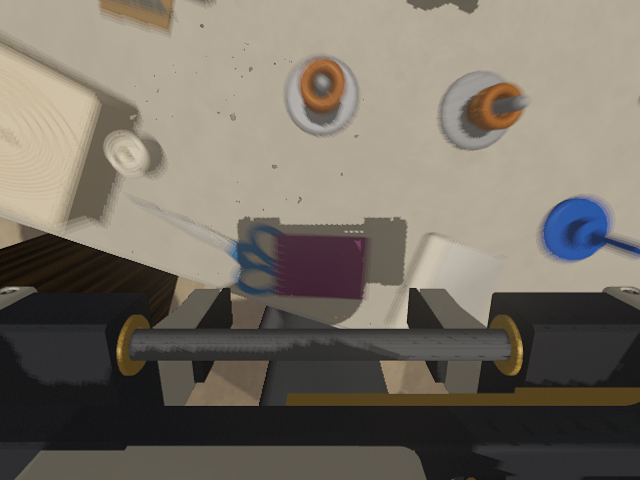

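Wrist view, tongs side not yet in frame: the tall cake with its post is at (321,83), foot centre (321,95), as predicted for (0.570, 0.207). The short cake is at (495,105) and the blue look-alike at (575,230). Next, the tongs.

```bash
python3 - <<'E'
from h import *
s=telemetry.get_state(); print(s["eef_pos"])
plan((0.433,-0.252,0.16),-0.163,14)
E
```

```text
[0.45465432 0.16522379 0.22695169]
[-11.515, 27.534, 4.761, 0.036]
[-10.51, 27.933, 4.761, 0.036]
[-9.492, 28.295, 4.762, 0.036]
[-8.461, 28.62, 4.763, 0.036]
[-7.419, 28.908, 4.764, 0.036]
[-6.367, 29.157, 4.765, 0.036]
[-5.307, 29.369, 4.766, 0.036]
[-4.24, 29.541, 4.767, 0.036]
[-3.168, 29.675, 4.768, 0.036]
[-2.091, 29.771, 4.769, 0.036]
[-1.012, 29.827, 4.77, 0.036]
[0.069, 29.843, 4.771, 0.036]
[1.15, 29.821, 4.773, 0.036]
[2.229, 29.76, 4.774, 0.036]
```

Emit:
servo_tool:
  series:
    - [[-11.5, 27.5, 4.8, 0.036], [-10.5, 27.9, 4.8, 0.036], [-9.5, 28.3, 4.8, 0.036], [-8.5, 28.6, 4.8, 0.036], [-7.4, 28.9, 4.8, 0.036], [-6.4, 29.2, 4.8, 0.036], [-5.3, 29.4, 4.8, 0.036], [-4.2, 29.5, 4.8, 0.036], [-3.2, 29.7, 4.8, 0.036], [-2.1, 29.8, 4.8, 0.036]]

```text
t: 2.92
eef_pos: [0.4403, -0.1336, 0.1784]
ee_rot: [3.142, -0.0, -0.015]
force: [0.4, 0.2, 0.9]
width: 0.0874
gripper_force: 0.0
```

Emit:
servo_tool:
  series:
    - [[-1, 29.8, 4.8, 0.036], [0, 29.8, 4.8, 0.036], [1.1, 29.8, 4.8, 0.036], [2.2, 29.8, 4.8, 0.036], [0, 0, 0, 0], [0, 0, 0, 0], [0, 0, 0, 0], [0, 0, 0, 0], [0, 0, 0, 0], [0, 0, 0, 0]]

```text
t: 3.75
eef_pos: [0.4344, -0.2513, 0.1597]
ee_rot: [-3.142, -0.001, -0.156]
force: [0.8, -0.5, -0.8]
width: 0.0877
gripper_force: 0.0
```

```bash
python3 - <<'E'
from h import *
s=telemetry.get_state(); print(s["t"],s["eef_pos"],s["ee_rot"],np.abs(s["qd"]).max())
im=save("wrist","w2.png")
for n in("tongs","tongs_bow"):
    print(n,[(np.round(d["position"],3).tolist(),round(d["conf"],2)) for d in recognise("wrist",n)])
m=trace("wrist","tongs"); 
if m: cv2.imwrite('m.png',m[0]["mask"].astype(np.uint8)*255); print(m[0]["conf"],m[0]["mask"].sum())
E
```

```text
3.75 [ 0.43440232 -0.25134016  0.15968556] [-3.14157664e+00 -6.68669453e-04 -1.56182311e-01] 0.0041204052989805805
tongs [([0.452, -0.239, 0.019], 0.65)]
tongs_bow [([0.457, -0.23, 0.018], 0.59)]
0.95 1903
```

View pics/w2.png

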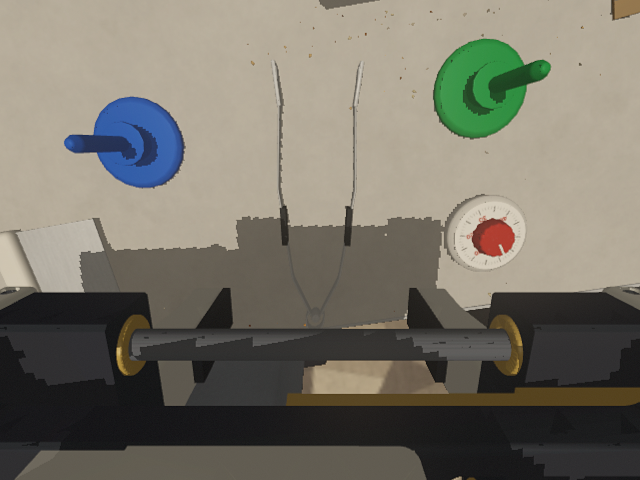

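Wrist view: the tongs have their bow at (316,318), black pads at (284,226) and (348,226), and tips at (275,63) and (361,63). The blue and green look-alikes and the timer are clear of the fingers.

```bash
python3 - <<'E'
from h import *
P={k:ray("wrist",uv,.012) for k,uv in dict(bow=(316,316),pl=(284,226),pr=(348,226),tl=(275,63),tr=(361,63)).items()}
for k,v in P.items(): print(k,np.round(v,4))
mp=(P["pl"]+P["pr"])/2; mt=(P["tl"]+P["tr"])/2; d=mt-P["bow"]
print("mid",mp,mt,"yaw",np.arctan2(d[1],d[0]),"len",np.linalg.norm(d), "pads w",np.linalg.norm(P["pl"]-P["pr"]),"bow-pad",np.linalg.norm(mp-P["bow"]))
d/=np.linalg.norm(d); g=mp
plan((g[0],g[1],-0.010),np.arctan2(d[1],d[0]),10)
E
```

```text
bow [ 0.3518 -0.2349  0.012 ]
pl [ 0.4451 -0.2206  0.012 ]
pr [ 0.4361 -0.2776  0.012 ]
tl [ 0.5764 -0.238   0.012 ]
tr [ 0.5658 -0.3054  0.012 ]
mid [ 0.44057951 -0.24913281  0.012     ] [ 0.57107725 -0.27170641  0.012     ] yaw -0.16644683611807107 len 0.22230082733322448 pads w 0.05767321540393076 bow-pad 0.08986890875591298
[0.594, -0.367, 16.957, 0.001]
[0.594, -0.368, 16.957, 0.001]
[0.594, -0.368, 16.957, 0.001]
[0.593, -0.369, 16.957, 0.001]
[0.593, -0.369, 16.957, 0.001]
[0.592, -0.37, 16.957, 0.001]
[0.592, -0.37, 16.957, 0.001]
[0.592, -0.371, 16.957, 0.001]
[0.591, -0.371, 16.957, 0.001]
[0.591, -0.372, 16.957, 0.001]
```

Emit:
servo_tool:
  series:
    - [[1.2, -0.7, 22, 0.005], [1.2, -0.8, 22, 0.005], [1.2, -0.7, 22, 0], [1.2, -0.8, 22, 0], [1.2, -0.7, 22, 0], [0, 0, 18, 0], [0, 0, 12, 0], [0, 0, 8, 0], [0, 0, 4, 0], [0, 0, 1.5, 0]]

```text
t: 4.78
eef_pos: [0.4404, -0.2495, 0.0055]
ee_rot: [3.142, 0.001, -0.168]
force: [-0.7, 0.4, -0.1]
width: 0.0876
gripper_force: 0.0
```

Emit:
servo_tool:
  series:
    - [[0, 0, 1, 0], [0, 0, 0.5, 0], [0, 0, 0, 0], [0, 0, 0, 0], [0, 0, 0, 0], [0, 0, 0, 0], [0, 0, 0, 0], [0, 0, 0, 0], [0, 0, 0, 0], [0, 0, 0, 0]]
  claw: 0.2
  grip_force: 12

```text
t: 5.62
eef_pos: [0.441, -0.2496, 0.0049]
ee_rot: [3.141, -0.001, -0.167]
force: [0.2, 1.4, 6.5]
width: 0.0543
gripper_force: 12.0
```

Emit:
servo_tool:
  series:
    - [[0, 0, 0, 0], [0, 0, 0, 0], [0, 0, 0, 0], [0, 0, 0, 0], [0, 0, 0, 0], [0, 0, 0, 0], [0, 0, -1, 0], [0, 0, -3, 0], [0, 0, -6, 0], [0, 0, -10, 0]]
  claw: -0.35
  grip_force: 20

```text
t: 6.45
eef_pos: [0.4394, -0.2493, 0.0241]
ee_rot: [-3.142, 0.002, -0.168]
force: [-0.2, 0.8, -1.4]
width: 0.0594
gripper_force: 8.5
```

```bash
python3 - <<'E'
from h import *
s=telemetry.get_state(); print({k:np.round(s[k],4) for k in("t","eef_pos","force","width","gripper_force","ee_rot","moment")})
E
```

```text
{'t': np.float64(6.45), 'eef_pos': array([ 0.4394, -0.2493,  0.0241]), 'force': array([-0.1502,  0.7582, -1.436 ]), 'width': np.float64(0.0594), 'gripper_force': np.float64(8.4825), 'ee_rot': array([-3.1415e+00,  2.5000e-03, -1.6810e-01]), 'moment': array([-0.0743,  0.0171, -0.0416])}
```

Emit:
servo_tool:
  series:
    - [[0, 0, -16, 0], [0, 0, -20, 0], [0, 0, -22, 0], [0, 0, -22, 0], [0, 0, -22, 0], [0, 0, -20, 0], [0, 0, -16, 0], [0, 0, -10, 0], [0, 0, 0, 0], [0, 0, 0, 0]]

```text
t: 7.28
eef_pos: [0.4403, -0.2494, 0.1726]
ee_rot: [-3.141, -0.001, -0.168]
force: [0.3, 0.7, -1.3]
width: 0.0594
gripper_force: 8.5
```

```bash
python3 - <<'E'
from h import *
s=telemetry.get_state(); print({k:np.round(s[k],4) for k in("t","eef_pos","force","width","gripper_force","ee_rot")})
save("wrist","w3.png")
plan((0.425,0.153,0.178),0.35,20)
E
```

```text
{'t': np.float64(7.2833), 'eef_pos': array([ 0.4403, -0.2494,  0.1726]), 'force': array([ 0.3037,  0.7329, -1.3027]), 'width': np.float64(0.0594), 'gripper_force': np.float64(8.4927), 'ee_rot': array([-3.1412e+00, -9.0000e-04, -1.6800e-01])}
[-4.098, -19.707, -0.301, -0.026]
[-3.586, -19.806, -0.301, -0.026]
[-3.072, -19.892, -0.302, -0.026]
[-2.556, -19.965, -0.302, -0.026]
[-2.038, -20.025, -0.302, -0.026]
[-1.518, -20.071, -0.303, -0.026]
[-0.998, -20.103, -0.303, -0.026]
[-0.477, -20.122, -0.303, -0.026]
[0.045, -20.128, -0.304, -0.026]
[0.566, -20.12, -0.304, -0.026]
[1.087, -20.099, -0.305, -0.026]
[1.607, -20.064, -0.305, -0.026]
[2.126, -20.015, -0.305, -0.026]
[2.644, -19.954, -0.306, -0.026]
[3.16, -19.878, -0.306, -0.026]
[3.674, -19.79, -0.307, -0.026]
[4.185, -19.688, -0.307, -0.026]
[4.694, -19.573, -0.308, -0.026]
[5.199, -19.445, -0.308, -0.026]
[5.701, -19.304, -0.309, -0.026]
```

View pics/w3.png

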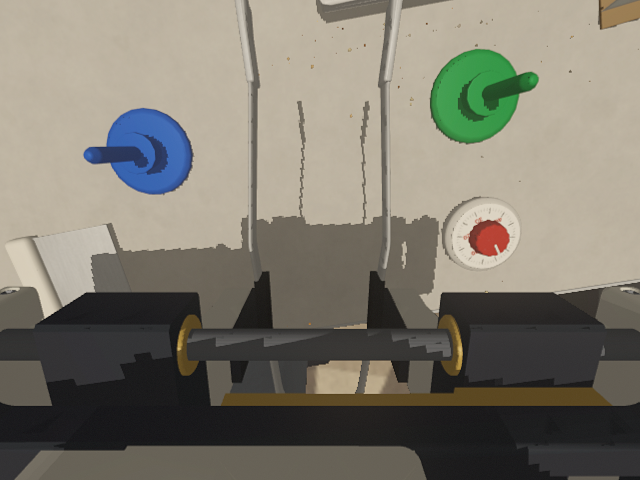

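The tongs hang straight in the grip: the kinks at (252,83) and (386,83) are centred on column 319, along tool x. Now to carry them toward the tall cake.

Emit:
servo_tool:
  series:
    - [[-4.8, -19.7, 0, -0.026], [-4.3, -19.8, 0, -0.026], [-3.8, -19.9, 0, -0.026], [-3.3, -20, 0, -0.026], [-2.7, -20, 0, -0.026], [-2.2, -20, 0, -0.026], [-1.7, -20.1, 0, -0.026], [-1.2, -20.1, 0, -0.026], [-0.7, -20.1, 0, -0.026], [-0.1, -20.1, 0, -0.026]]

```text
t: 8.17
eef_pos: [0.4247, -0.0474, 0.171]
ee_rot: [3.141, 0.003, 0.093]
force: [0.6, -0.4, -1.7]
width: 0.059
gripper_force: 8.5
```

Emit:
servo_tool:
  series:
    - [[0.4, -20.1, 0, -0.026], [0.9, -20.1, 0, -0.026], [1.4, -20, 0, -0.026], [1.9, -20, 0, -0.026], [2.5, -19.9, 0, -0.026], [3, -19.8, 0, -0.026], [3.5, -19.7, 0, -0.026], [4, -19.6, 0, -0.026], [4.5, -19.4, 0, -0.026], [5, -19.3, 0, -0.026]]

```text
t: 9.0
eef_pos: [0.4103, 0.152, 0.171]
ee_rot: [3.141, 0.002, 0.353]
force: [0.4, -0.2, -1.5]
width: 0.0592
gripper_force: 8.5
```

Emit:
servo_tool:
  series:
    - [[0, 0, 0, 0], [0, 0, 5, 0], [0, 0, 12, 0], [0, 0, 15, 0], [0, 0, 15, 0], [0, 0, 13, 0], [0, 0, 7, 0], [0, 0, 3, 0], [0, 0, 0, 0], [0, 0, 0, 0]]

```text
t: 9.83
eef_pos: [0.4114, 0.1514, 0.1025]
ee_rot: [3.141, -0.0, 0.352]
force: [0.3, -0.5, -0.6]
width: 0.0594
gripper_force: 8.5
```

```bash
python3 - <<'E'
from h import *
s=telemetry.get_state(); print({k:np.round(s[k],4) for k in("t","eef_pos","force","width","gripper_force","ee_rot","q")})
save("wrist","w4.png"); 
for n in("tall_cake","spindle_a"): print(n,[(np.round(d["position"],3).tolist(),round(d["conf"],2)) for d in recognise("wrist",n)])
a=eyes.grab_frame("side"); x=a[170:290,240:400]; cv2.imwrite("pics/s4.png",cv2.resize(x,None,fx=5,fy=5,interpolation=2)[:,:,::-1])
E
```

```text
{'t': np.float64(9.8333), 'eef_pos': array([0.4114, 0.1514, 0.1025]), 'force': array([ 0.2546, -0.5166, -0.6264]), 'width': np.float64(0.0594), 'gripper_force': np.float64(8.5364), 'ee_rot': array([ 3.1414, -0.    ,  0.352 ]), 'q': array([ 8.0570e-01,  9.3400e-02, -6.6020e-01,  3.0000e-04, -8.1730e-01,
        1.1169e+00])}
tall_cake [([0.55, 0.197, 0.041], 0.6), ([0.464, 0.198, 0.112], 0.17)]
spindle_a [([0.551, 0.197, 0.007], 0.91), ([0.597, 0.064, 0.008], 0.71)]
```

View pics/w4.png

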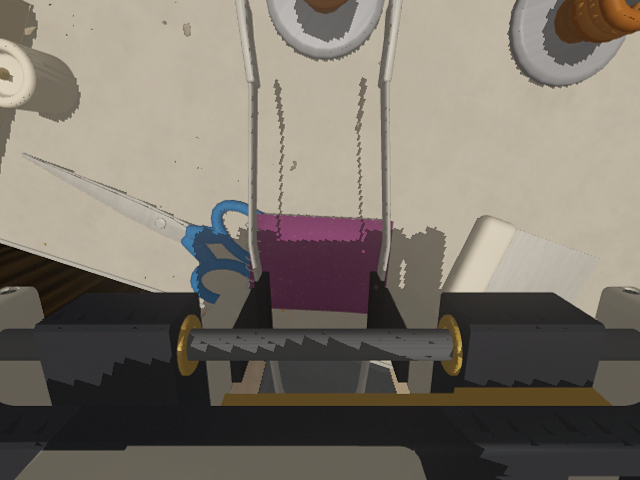

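View pics/s4.png

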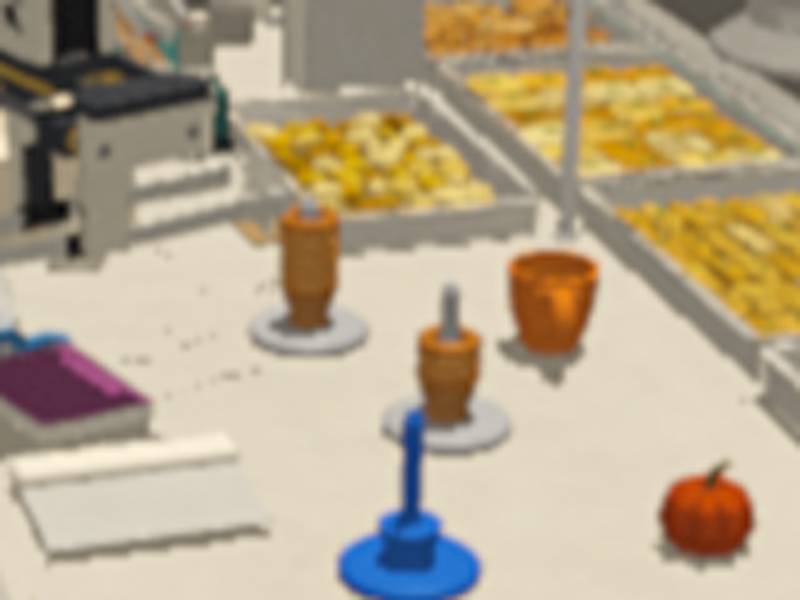

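The tongs are held level, centred on column 319. The spindle foot's front rim is at (325,60). In the side crop the tall cake is ahead of the gripper at (310,265), and the short one, at (450,375), is off to the side.

```bash
python3 - <<'E'
from h import *
s=telemetry.get_state(); p=s["eef_pos"]; y=s["ee_rot"][2]; u=np.array([np.cos(y),np.sin(y)])
im=cv2.imread("pics/w4.png"); 
# foot ellipse: predicted rim for candidate centres versus image; fit on gray/background edge
L=[(269,15),(384,15),(285,42),(366,42),(325,60)]
pts=np.array([ray("wrist",q,.009)[:2] for q in L])
A=np.c_[2*pts,np.ones(len(pts))]; sol=np.linalg.lstsq(A,(pts**2).sum(1),rcond=None)[0]
print("circle",sol[:2],"r",np.sqrt(sol[2]+sol[:2]@sol[:2]))
from scipy.optimize import least_squares
f=least_squares(lambda c:np.linalg.norm(pts-c,axis=1)-.038,[.57,.207]);print("r-fixed",f.x,f.fun*1e3)
for c in(f.x,np.array([.570,.207])):
    d=c-p[:2]; print("along",d@u,"lateral(left +)",-d[0]*u[1]+d[1]*u[0])
z=p[2]+.008
for q in((250,83),(388,83)):
    w=ray("wrist",q,z); d=w[:2]-p[:2]; print("kink along",d@u,-d[0]*u[1]+d[1]*u[0])
E
```

```text
circle [0.57102081 0.20669818] r 0.03859620571049129
r-fixed [0.57026031 0.20642064] [ 0.19182307  0.55354898  0.1457268  -0.35588625 -0.08409285]
along 0.16777164855828441 lateral(left +) -0.0035636791137652474
along 0.16772723108746898 lateral(left +) -0.0029300806717827282
kink along 0.10040907897188155 0.02821592874216311
kink along 0.10043043571524747 -0.026441096737725114
```

Emit:
servo_tool:
  series:
    - [[0, 0.5, 4, 0], [0, 0.5, 8, 0], [0, 1, 10, 0], [0, 1, 10, 0], [0, 1, 8, 0], [0, 0.3, 6, 0], [0, 0, 3, 0], [0, 0, 1, 0], [0, 0, 0, 0], [0, 0, 0, 0]]

```text
t: 10.87
eef_pos: [0.4129, 0.1478, 0.0526]
ee_rot: [-3.141, -0.0, 0.352]
force: [-0.6, 0.8, -1.7]
width: 0.0592
gripper_force: 8.5
```

Emit:
servo_tool:
  series:
    - [[2, 0, 0, 0], [4, 0, 0, 0], [6, 0, 0, 0], [7, 0, 0, 0], [7, 0, 0, 0], [7, 0, 0, 0], [7, 0, 0, 0], [6, 0, 0, 0], [3, 0, 0, 0], [1, 0, 0, 0]]

```text
t: 11.7
eef_pos: [0.4602, 0.165, 0.0522]
ee_rot: [3.141, 0.0, 0.352]
force: [-0.1, 0.9, -1.4]
width: 0.0594
gripper_force: 8.5
```

```bash
python3 - <<'E'
from h import *
s=telemetry.get_state(); print({k:np.round(s[k],4) for k in("t","eef_pos","force","width","gripper_force","ee_rot")})
y=s["ee_rot"][2]; u=np.array([np.cos(y),np.sin(y)]); d=np.array([.5703,.2065])-s["eef_pos"][:2]; print(d@u,-d[0]*u[1]+d[1]*u[0])
a=eyes.grab_frame("scene")[190:310,140:300]; b=eyes.grab_frame("side")[170:290,220:380]; w=eyes.grab_frame("wrist")[:240,160:480]
r=lambda i,f:cv2.resize(i,None,fx=f,fy=f,interpolation=2)
cv2.imwrite("pics/c5.png",np.vstack([np.hstack([r(a,2.5),r(b,2.5)]),np.hstack([w[:,:,:],np.zeros((240,480,3),np.uint8)])])[:,:,::-1])
E
```

```text
{'t': np.float64(11.7), 'eef_pos': array([0.4602, 0.165 , 0.0522]), 'force': array([-0.1004,  0.9178, -1.4394]), 'width': np.float64(0.0594), 'gripper_force': np.float64(8.5378), 'ee_rot': array([3.1415e+00, 2.0000e-04, 3.5200e-01])}
0.11763275531689983 0.0010083920449213551
```

View pics/c5.png

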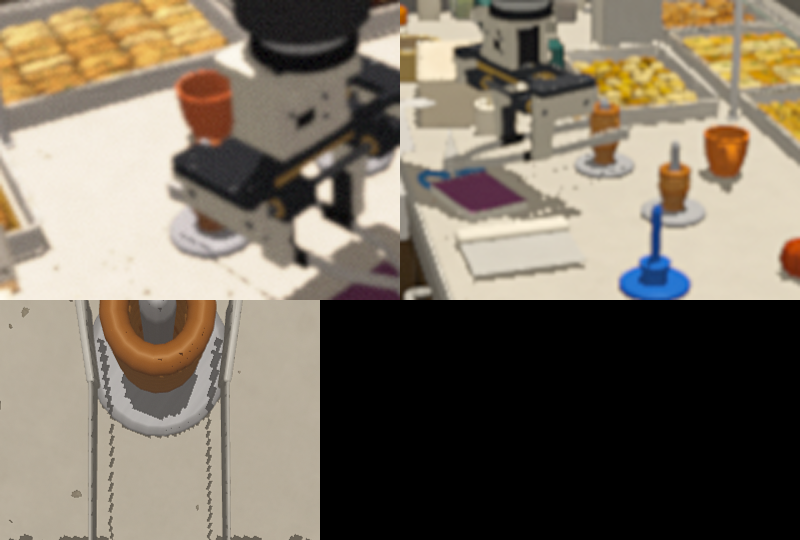

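The cake sits centred between the jaws: in the wrist crop it is at column 158 and the arms are at 92 and 227. In the side crop the jaws are at the cake's mid-height (605,133). Closing the tongs.

Emit:
servo_tool:
  series:
    - [[0, 0, 0, 0], [0, 0, 0, 0], [0, 0, 0, 0], [0, 0, 0, 0], [0, 0, 0, 0], [0, 0, 0, 0], [0, 0, 0, 0], [0, 0, 0, 0], [0, 0, 0, 0], [0, 0, 0, 0]]
  claw: 1
  grip_force: 30

```text
t: 12.68
eef_pos: [0.4596, 0.1648, 0.0524]
ee_rot: [-3.142, 0.0, 0.352]
force: [-0.6, -0.6, -2.4]
width: 0.0522
gripper_force: 30.0
```

Emit:
servo_tool:
  series:
    - [[0, 0, -1, 0], [0, 0, -3, 0], [0, 0, -5, 0], [0, 0, -7, 0], [0, 0, -8, 0], [0, 0, -8, 0], [0, 0, -8, 0], [0, 0, -8, 0], [0, 0, -8, 0], [0, 0, -8, 0]]

```text
t: 13.52
eef_pos: [0.4597, 0.1648, 0.1174]
ee_rot: [-3.141, -0.0, 0.352]
force: [0.6, 0.2, -1.9]
width: 0.0529
gripper_force: 30.0
```

Emit:
servo_tool:
  series:
    - [[0, 0, -9, 0], [0, 0, -9, 0], [0, 0, -9, 0], [0, 0, -9, 0], [0, 0, -9, 0], [0, 0, -9, 0], [0, 0, -8, 0], [0, 0, -6, 0], [0, 0, -4, 0], [0, 0, -2, 0]]

```text
t: 14.35
eef_pos: [0.4598, 0.1649, 0.191]
ee_rot: [-3.141, -0.001, 0.352]
force: [-0.5, -0.4, -1.0]
width: 0.0526
gripper_force: 30.0
```

Emit:
servo_tool:
  series:
    - [[0, 0, 0, 0], [0, 0, 0, 0], [0, 0, 0, 0], [0, 0, 0, 0], [0, 0, 0, 0], [0, 0, 0, 0], [0, 0, 0, 0], [0, 0, 0, 0], [0, 0, 0, 0], [0, 0, 0, 0]]

```text
t: 15.18
eef_pos: [0.4597, 0.1648, 0.1904]
ee_rot: [-3.142, -0.0, 0.352]
force: [-0.7, 0.5, -2.0]
width: 0.0526
gripper_force: 30.0
```

```bash
python3 - <<'E'
from h import *
s=telemetry.get_state(); print({k:np.round(s[k],4) for k in("t","eef_pos","force","width","gripper_force")})
b=eyes.grab_frame("side")[130:290,220:380]; w=eyes.grab_frame("wrist")[:240,160:480]
r=lambda i,f:cv2.resize(i,None,fx=f,fy=f,interpolation=2)
cv2.imwrite("pics/c6.png",np.hstack([r(b,3),np.vstack([w,w*0])])[:,:,::-1])
E
```

```text
{'t': np.float64(15.1833), 'eef_pos': array([0.4597, 0.1648, 0.1904]), 'force': array([-0.6715,  0.5476, -2.0345]), 'width': np.float64(0.0526), 'gripper_force': np.float64(29.9947)}
```

View pics/c6.png

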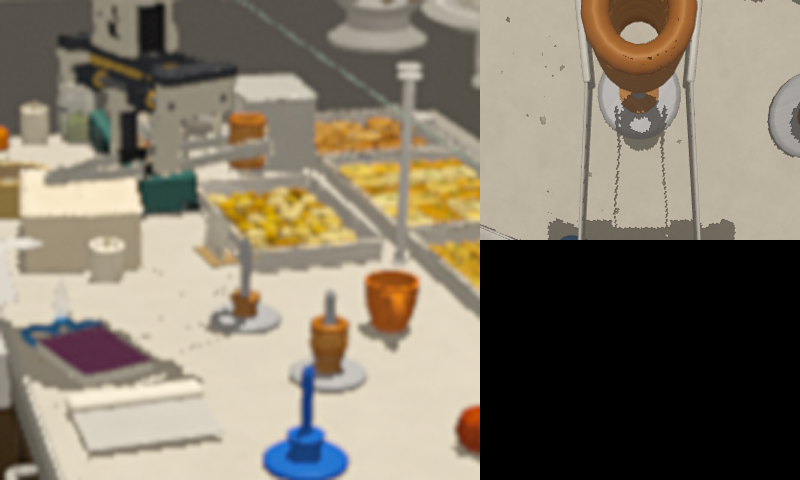

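The tall cake is off its bare post at (245,265), upright in the jaws at (247,140) in the side crop. Its underside is at about 0.168 m, and 0.132 m is needed. The short cake, cup and pumpkin are undisturbed.

```bash
python3 -c "
from station import ticket; print(ticket.job_done())"
```

```text
the job is handed in; nothing more can be done
None
```

I handed the job in at about 15 s of the 42 s allowed: the tall cake is held upright and still in the tongs, its underside about 7.5 cm above the top of the post, and in the last picture the short cake, cup, pumpkin and candle looked undisturbed.

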